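Load a test cartridge into a gravity feed chute

ROBOT

A 6-joint arm with a two-finger parallel gripper is mounted at the origin on a cart in front of the work surface, level with it; the furniture and walls round the work are solid. World frame = base frame: x ahead of the robot, y to its left, z up, the work surface at z = 0. Lengths are in m, angles in rad, forces in N, time in s.
With the tool pointing down it reaches from about 0.35 to 1 m from the base axis. Payload 7.1 kg.
Tool frame: the origin (TCP) lies between the finger pads; the fingertips stand 22 mm ahead of it and the grasp point (between the pads) lies 3 mm ahead of it; z points along the fingers, y is the line along which they close (so a half turn about z gives the same grasp; the last joint's range is limited). The gripper opens to 85 mm and grips with 20 to 120 N. Pads are 22 mm wide; open, the fingers measure 114 mm over their backs; the gripper's body (76 mm by 85 mm) begins 54 mm behind the grasp point. The pads swing forward as they close: fully open they stand 13 mm farther back than shut.
Start: joints at [-1.225, 0.423, 1.63, -0, 1.089, -0.019], TCP at [0.223, -0.584, 0.253] pointing down, gripper open.
Joint ranges: [-3, 3], [-0.9, 2.11], [0.09, 2.58], [-1.31, 4.45], [0.11, 2.69], [-2.54, 2.54]. Speed limits (rad/s): [2.39, 2.39, 3.01, 3.14, 3.14, 3.14].

INTERFACE

Orientations are given as a rotation vector (axis times angle).
In Python, from rig import manip gives the robot as it stands. The module is installed in compiled form; this text tells all that it offers. Calls block until the motion is done:
- manip.move_to(position, orientation): joint-space move of the TCP to a pose.
- manip.servo_line(position, orientation=None, rate=0.15): straight line of the TCP; orientation=None keeps the orientation; rate is the mean speed in m/s.
- manip.set_joints(angles): joint-space move.
- manip.command_gripper(opening, f_grip=None): finger opening in m; f_grip is the grip in N (None keeps the last); returns when the fingers have stopped.
- manip.hold(seconds).
- manip.solve_ik(position, orientation): joint angles nearest the present ones, or None.
- manip.camera(name): name is "side" or "top" or "wrist"; returns a dict with "image" (400x640x3 uint8, red, green, blue), "fx", "fy", "cx", "cy" (pixels), "cam_to_world" (4x4, takes a point from camera to world coordinates); the wrist camera has in their place "mount" (4x4, takes a point from camera to tool coordinates, whose origin is the TCP and whose axes are the flange's). Camera axes: x right, y down, z forward; pixel columns grow to the right and rows downward; lengths in m; the calibration is good to about 2 mm. A picture is of the moment at which its call begins: read the wrist's pose just before it. There is no depth.
A pose or a line that the arm cannot do raises manip.IKError and nothing moves.
- manip.sign_off(): hands the job in; it is judged then, once.
Readings, each from a call of its own:
- manip.get_time(): time.
- manip.get_joint_positions(): joint angles.
- manip.get_joint_vel(): joint speeds.
- manip.get_tau(): joint torques, N m.
- manip.get_position(): TCP position.
- manip.get_ee_rot(): TCP orientation.
- manip.get_contact_force(): force on the tool from outside, world axes, zero at the start.
- manip.get_torque(): the same for the moment, N m.
- manip.get_width(): finger opening in m.
- manip.get_grip_force(): force on a finger pad.
Only numpy, scipy, OpenCV 4.12 (cv2) and the standard library are available. Lean on these libraries where they do the work, as an engineer would, in place of code of your own. Each camera call takes 0.05 s, during which the arm holds its last target. There are 200 camera calls.

TASK

Load the loose test cartridge into the gravity feeder: turn it so that it will lie in the chute like the one already there (window up, blue nose downhill), lay it on the loading deck, and push it along the deck past the red sprung pawl so that the pawl snaps back behind it and it slides down to rest against the other cartridge. Leave the things standing around where they are and let go of everything at the end.

Things in the scene. Friction and masses are not known exactly. Their poses are not given: they have to be found in the camera images.
- feeder: Fixed feeder, grey and white, 345 mm long, 120 mm wide, 120 mm tall. Origin on the bench under it; +x points down the chute, z up. Along x: open loading deck from -191 to -79 mm; level funnel with 26 mm tall walls narrowing from 93 to 40 mm between -79 and -50 mm; level throat 40 mm wide to -15 mm, with the pawl in its +y side; then the sloping chute.
- deck_spot (a point): The middle of the loading deck (112 x 120 mm, no rim), on its top face, 85 mm above the bench, at feeder x = -135 mm, y = 0. A blue outline there shows how a cartridge should lie. Axes as the feeder's. A cartridge laid on the deck stays there until pushed.
- pawl_gate (a point): Point on the throat floor (feeder x = -18 mm, y = 0, 85 mm above the bench) beside the free tip of the pawl. The tail of a cartridge must be pushed past this point before the pawl snaps back. Axes as the feeder's.
- chute_brow (a point): Where the level floor ends (feeder x = -15 mm, y = 0, z = 85 mm) and the chute begins: 40 mm wide, down at 20 degrees to a stop at feeder x = +150 mm; walls 34 mm high with in-turned lips over the part from x = +41 mm on, 32 mm above its floor. All floors are slick (friction 0.15): a cartridge past the pawl slides down by itself.
- pawl (a joint): Red sprung flap, 36 mm long, 3 to 21 mm above the floor, hinged at feeder x = -50 mm in the throat's +y wall and slanting downhill into the channel, its tip about 10 mm past the wall line. 0 = at rest; about 0.35 rad when a cartridge holds it aside (about 2 N at the tip; limit 0.6); the spring returns it to 0. Yields to parts going downhill, blocks their return.
- cartridge: The loose test cartridge to load, lying window up on the bench at any yaw: a white block 70 mm long (x), 36 mm wide (y), 18 mm tall, 60 g. Origin: centre of its underside. +x points to its blue bevelled nose (the last 13 mm, which narrows to 26 mm wide and 8 mm tall); the grey ribs are at its tail (-x); z up through the green window.
- cartridge_nose (a point): Tip of the loose cartridge's blue nose, 35 mm along its +x, 4 mm above its underside.
- loaded_cartridge: A cartridge of the same kind already in the chute, resting against the stop at the foot of the slope, window up and nose downhill. Same axes.
- covered_microscope: Fixed: a big microscope under a pale blue translucent dust cover, about 0.4 m tall, on the bench to the right of the feeder; keep the arm clear of it. The origin is the centre of its foot.
- timer: Round pink kitchen timer, 62 mm across, 22 mm tall, loose bystander. Origin: centre of its underside.
- white_bottle: White bottle with red cap, 52 mm across, 105 mm tall, loose bystander. Origin: centre of its underside.
- beaker: Glass beaker, 55 mm across, 68 mm tall, loose bystander. Origin: centre of its underside.
There are look-alikes about, which are no part of the job. Leave any yellow look-alike of the loaded_cartridge alone.

How it is judged:
On the way:
1. the cartridge, in the throat of the feeder, pushes the pawl aside (value of joint pawl above 0.15 rad and contact force between cartridge and pawl above 0.2 N and x of cartridge in the frame of feeder between -0.07 and 0.03 m), for 0.05 s.
At the end, for the whole second after the job is handed in: The cartridge lies at rest in the chute between its walls, window up and nose downhill, against the tail of the other cartridge (origins within 76 mm), which still rests at the stop; the pawl is back at rest (under 0.06 rad) uphill of it (x of cartridge in the frame of feeder between 0.035 and 0.068 m and y of cartridge in the frame of feeder between -0.008 and 0.008 m and x of cartridge_nose in the frame of feeder above 0.068 m and angle between each of cartridge, loaded_cartridge's own z axis and vertical below 0.45 rad and distance between cartridge and loaded_cartridge below 0.076 m and x of loaded_cartridge in the frame of feeder above 0.105 m and value of joint pawl below 0.06 rad and linear speed of each of cartridge, loaded_cartridge below 0.02 m/s); the robot touches nothing.
It fails at once if a bystander (timer, white bottle or beaker) moved more than 30 mm (distance of any of timer, white_bottle, beaker from where it was at the start of the episode above 0.03 m).
It also fails if it takes over 56 s, if anything falls off the work surface, if the arm or the gripper's body presses on something with over 40 N, if the wrist force passes 120 N, or if a joint passes its speed limit or range.

## Working session

There is one attempt and no reset: what is moved stays moved. The work goes in short steps, each a Python script; the robot and the scene stay as the last script left them, time stands still between calls to the robot, and variables do not carry over. Pictures are saved under pics/ and viewed, at most 10 in all, crops included, and the job is handed in when it is done.

```bash
mkdir -p pics; python3 - <<'E'
from rig import manip
import cv2,numpy as np
for n in ("top","side"):
    c=manip.camera(n); cv2.imwrite(f"pics/{n}0.png",c["image"][:,:,::-1])
    print(n,c["fx"],c["fy"],c["cx"],c["cy"]);print(np.round(c["cam_to_world"],4))
c=manip.camera("wrist");print(np.round(c["mount"],4),c["fx"]);print(manip.get_time(),manip.get_ee_rot())
E
```

```text
top 370.22627185921266 370.22627185921266 325.5331667261183 196.28379161107142
[[-0.0112 -0.9914  0.1305  0.4692]
 [-0.9999  0.0096 -0.0128  0.073 ]
 [ 0.0115 -0.1306 -0.9914  1.0817]
 [ 0.      0.      0.      1.    ]]
side 429.09850532392494 429.09850532392494 325.5525101162101 204.42219590759908
[[-0.8679 -0.3045  0.3925  0.0412]
 [-0.4966  0.5532 -0.6688  1.0332]
 [-0.0135 -0.7754 -0.6314  1.0008]
 [ 0.      0.      0.      1.    ]]
[[ 7.000e-04 -9.498e-01 -3.128e-01  8.020e-02]
 [ 1.000e+00  1.000e-03 -7.000e-04 -5.000e-04]
 [ 1.000e-03 -3.128e-01  9.498e-01 -1.215e-01]
 [ 0.000e+00  0.000e+00  0.000e+00  1.000e+00]] 316.6378182015725
0.15 [-3.08841042e+00 -5.69607880e-01  2.55512869e-04]
```

View pics/top0.png

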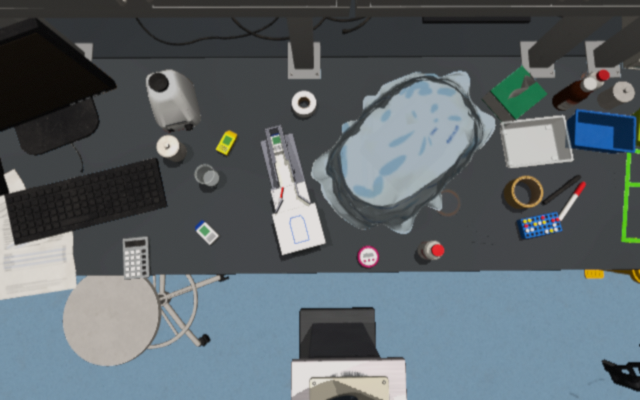

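View pics/side0.png

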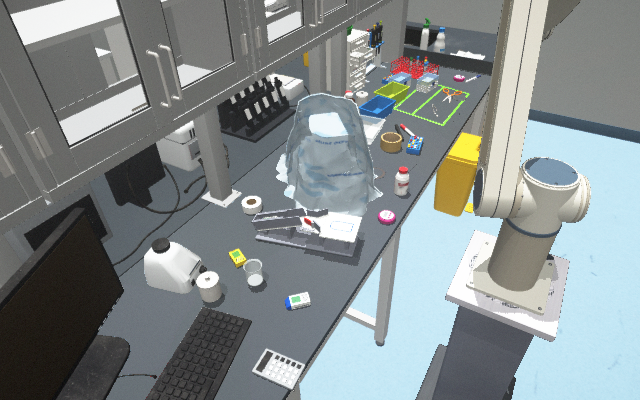

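Top view: the white cartridge with a blue nose is at about (207,232). The yellow look-alike is at (227,142), and another cartridge lies in the chute at about (276,143). The calculator at (135,257) is a different thing. The white one at (207,232) fits the description, so I'll confirm it in an enlarged crop.

```bash
cat > h.py <<'E'
from rig import manip
import cv2,numpy as np
def ray(c,u,v,z,T=None):
    T=c["cam_to_world"] if T is None else T
    d=T[:3,:3]@np.array([(u-c["cx"])/c["fx"],(v-c["cy"])/c["fy"],1]); o=T[:3,3]
    return o+d*(z-o[2])/d[2]
E
python3 - <<'E'
import cv2
im=cv2.imread("pics/top0.png")[115:262,188:342]
cv2.imwrite("pics/crop0.png",cv2.resize(im,None,fx=4,fy=4,interpolation=cv2.INTER_CUBIC))
E
```

```text
(no output)
```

View pics/crop0.png

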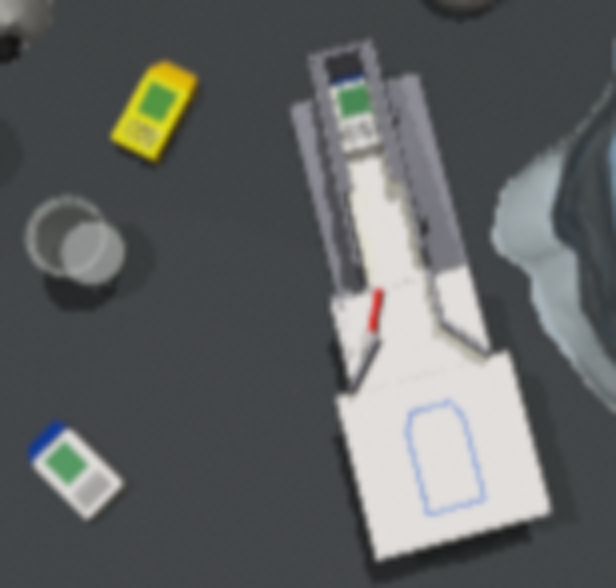

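```bash
cat >> h.py <<'E'
from scipy.spatial.transform import Rotation as R
def down(ax):  # tool z down, tool x at world yaw ax
    x=np.array([np.cos(ax),np.sin(ax),0]); z=np.array([0,0,-1.]); return R.from_matrix(np.c_[x,np.cross(z,x),z]).as_rotvec()
E
python3 - <<'E'
from h import *
c=manip.camera("top")
f=lambda u,v,z: ray(c,188+(u+.5)/4-.5,115+(v+.5)/4-.5,z)
D=[f(*p,.085)[:2] for p in [(337,398),(508,353),(550,512),(376,560)]]
print("deck",np.round(D,4),"mid",np.mean(D,0),[np.linalg.norm(D[i]-D[i-1]).round(4) for i in range(4)])
h=(D[0]+D[1]-D[2]-D[3]); print("heading",np.arctan2(h[1],h[0]), "edge heading",[np.arctan2(*(D[a]-D[b])[::-1]) for a,b in((0,3),(1,2))])
n=[f(28,455,.008),f(62,422,.008)];t=[f(88,521,.018),f(124,483,.018)]
n=np.mean(n,0)[:2];t=np.mean(t,0)[:2];d=n-t;print("cart",n,t,(n+t)/2,np.linalg.norm(d),np.arctan2(d[1],d[0]))
for nm,u,v in (("timer",368,257),("bottle",431,250),("micro",400,232),("microL",316,175),("micro",345,222),("beaker",205,182)): print(nm,ray(c,u,v,0)[:2].round(3),ray(c,u,v,.3)[:2].round(3))
for p,a in (((.33,-.15,.35),1.2),((.12,-.36,.35),.35),((.35,.25,.35),1.2)):
    print(p,manip.solve_ik(p,down(a)))
E
```

```text
deck [[0.5533 0.2053]
 [0.5826 0.0899]
 [0.4755 0.0626]
 [0.4451 0.1786]] mid [0.51413545 0.13408708] [np.float64(0.1114), np.float64(0.119), np.float64(0.1105), np.float64(0.1198)]
heading 0.24558340171096132 edge heading [np.float64(0.24204461969335292), np.float64(0.2491485369708172)]
cart [0.53265326 0.42549194] [0.48650666 0.37750285] [0.50957996 0.4014974 ] 0.06657673156153539 0.8049683484868206
timer [ 0.433 -0.062] [ 0.443 -0.024]
bottle [ 0.451 -0.245] [ 0.456 -0.157]
micro [ 0.504 -0.157] [ 0.495 -0.093]
microL [0.676 0.087] [0.618 0.083]
micro [0.535 0.003] [0.517 0.022]
beaker [0.657 0.414] [0.605 0.32 ]
(0.33, -0.15, 0.35) [-4.59461759e-01 -1.14865114e-01  2.04434787e+00 -4.44089210e-16
  1.21210989e+00 -8.86654326e-02]
(0.12, -0.36, 0.35) [-1.28041017 -0.08272142  2.01639157  0.          1.20792251 -0.05961384]
(0.35, 0.25, 0.35) [ 5.92579017e-01  9.29729036e-03  1.92884338e+00 -4.44089210e-16
  1.20345198e+00  9.63375344e-01]
```

```bash
cat >> h.py <<'E'
def wristT(c): # camera->world
    T=np.eye(4);T[:3,:3]=R.from_rotvec(manip.get_ee_rot()).as_matrix();T[:3,3]=manip.get_position(); return T
def snap(name):
    T=wristT(None); c=manip.camera("wrist"); c["cam_to_world"]=T@c["mount"]
    cv2.imwrite(f"pics/{name}.png",c["image"][:,:,::-1]); import pickle; pickle.dump(c,open(f"pics/{name}.pkl","wb")); return c
E
python3 - <<'E'
from h import *
a=.805
qf=manip.solve_ik((.51,.4015,.12),down(a)); print(qf)
q=np.array(manip.solve_ik((.12,-.36,.35),down(.35))); manip.set_joints(q)
q[0]=qf[0]; q[5]=qf[5]; manip.set_joints(q)
manip.move_to((.51,.4015,.13),down(a)); print(manip.get_time(),manip.get_position(),manip.get_contact_force())
snap("w1"); 
E
```

```text
[0.64858636 0.62106042 1.64877468 0.         0.87175756 1.41438268]
4.7667 [0.51018422 0.40137398 0.13104154] [-0.10364236  0.02665912  0.42356812]
```

View pics/w1.png

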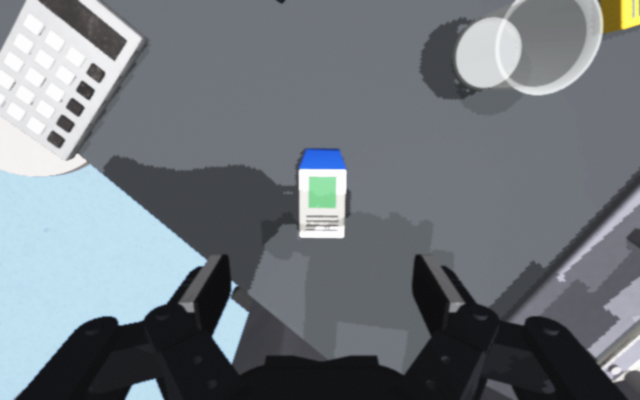

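The wrist view shows the cartridge at u 298–346, with its nose tip at v≈149 and its tail edge at v≈237. The nose points up in the image, so it is aligned with the tool, and the space around it is clear.

```bash
python3 - <<'E'
from h import *
import pickle
c=pickle.load(open("pics/w1.pkl","rb"))
t=np.array([ray(c,299,237,.018),ray(c,345,237,.018)]);s=np.array([ray(c,298,172,.018),ray(c,346.5,172,.018)]);n=ray(c,323,149,.006)
print(t,np.linalg.norm(t[0]-t[1]),np.linalg.norm(s[0]-s[1]),n)
tm=t.mean(0);d=(n-tm)[:2];a=np.arctan2(d[1],d[0]);m=(tm+n)[:2]/2;print(m,np.linalg.norm(d),a)
a=.805 if abs(a-.805)>.1 else a
manip.command_gripper(.06,30)
p=[*m,.023]
manip.servo_line(p,down(a),rate=.12)
manip.command_gripper(.0,30); print(manip.get_width(),manip.get_grip_force(),manip.get_position(),manip.get_contact_force())
manip.servo_line([*m,.16],rate=.2); print(manip.get_width(),manip.get_time())
snap("w2")
E
```

```text
[[0.47378082 0.39056135 0.018     ]
 [0.50084199 0.36458557 0.018     ]] 0.037510634884004926 0.03695004181867555 [0.53635259 0.42754308 0.006     ]
[0.511832   0.40255827] 0.07001428313517293 0.7947749647021459
0.03508165329725861 31.552315950393677 [0.51243931 0.40294733 0.02410233] [ 0.96420167 -0.82436211  6.42427497]
0.03476442675777219 7.4083
```

View pics/w2.png

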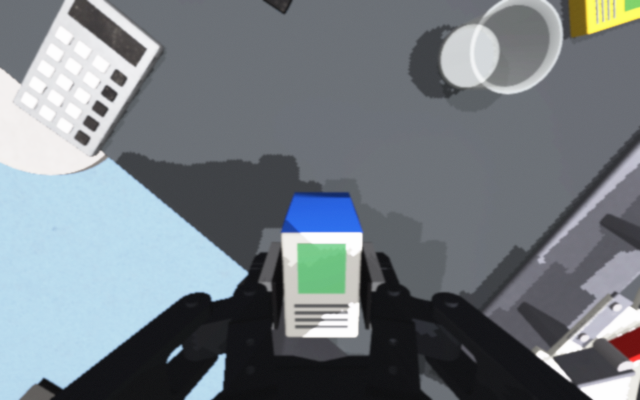

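The cartridge is held square, window up, with its nose forward at v≈193–232. Now I'll place it on the deck.

```bash
python3 - <<'E'
from h import *
a=.2456; m=[.5141,.1341]
manip.move_to([*m,.17],down(a))
manip.servo_line([*m,.116],rate=.15)
manip.servo_line([*m,.1088],rate=.04); print(manip.get_position(),manip.get_contact_force(),manip.get_width())
manip.command_gripper(.055,30)
manip.servo_line([*m,.24],rate=.25); print(manip.get_time())
c=snap("w3")
E
```

```text
[0.51429791 0.13416678 0.10914031] [-0.232766    0.68410372 -0.26781088] 0.03532499926420222
10.3417
```

View pics/w3.png

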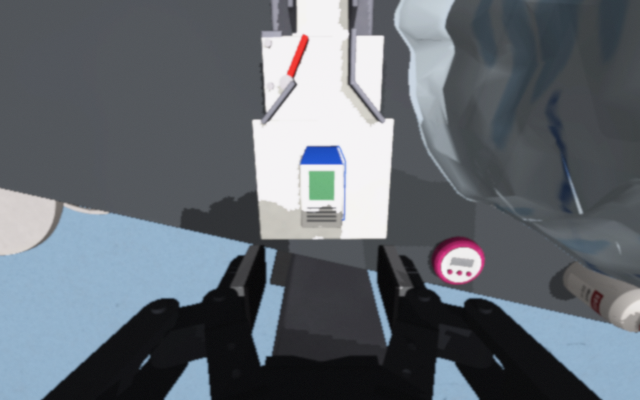

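The cartridge lies on the outline (u 300–345, v 146–227), nose toward the funnel and parallel to the deck. The deck corners are at about (253,120), (393,119), (387,239) and (260,240). The pawl runs from (291,80) to (305,38). The gap between the microscope cover and the throat is narrow.

```bash
python3 - <<'E'
from h import *
import pickle
c=pickle.load(open("pics/w3.pkl","rb"))
D=np.array([ray(c,u,v,.085)[:2] for u,v in [(253,120),(393,119.5),(387,239),(260,240)]])
h=D[0]+D[1]-D[2]-D[3];a=np.arctan2(h[1],h[0]);m=D.mean(0);print(m,a,[np.linalg.norm(D[i]-D[i-1]).round(4) for i in range(4)])
a0=.2456;Rf=np.array([[np.cos(a0),-np.sin(a0)],[np.sin(a0),np.cos(a0)]])
o=m-Rf@[-.135,0]
F=lambda u,v,z:((ray(c,u,v,z)[:2]-o)@Rf).round(4)
print("origin",o)
for n,u,v,z in (("hinge",291,80,.106),("tip",305,38,.106),("rwall top",350,80,.111),("rwalltop40",350,40,.111),("nose",323,146,.091),("tailL",301,227,.103),("tailR",343,227,.103),("microscope L",400,20,.2),("microscope L z.1",400,20,.1),("micro .3",400,20,.3)):print(n,F(u,v,z))
for x in(-.19,-.02,.02):
    p=[*(o+Rf@[x,-.002]),.113]; print(x,p,manip.solve_ik(p,down(a0+np.pi/2)))
E
```

```text
[0.51355569 0.13283547] 0.25219691540101563 [np.float64(0.1129), np.float64(0.1191), np.float64(0.1122), np.float64(0.1222)]
origin [0.64450456 0.16565915]
hinge [-0.0475  0.0247]
tip [-0.0187  0.0137]
rwall top [-0.0476 -0.0195]
rwalltop40 [-0.0207 -0.0187]
nose [-0.1001  0.0003]
tailL [-0.1701  0.0197]
tailR [-0.1701 -0.0175]
microscope L [-0.0246 -0.0338]
microscope L z.1 [-0.0059 -0.0559]
micro .3 [-0.0433 -0.0117]
-0.19 [np.float64(0.4606924253682455), np.float64(0.11752287998884536), 0.113] [ 2.24741636e-01  4.37955552e-01  2.04266861e+00 -4.44089210e-16
  6.60968489e-01 -2.08583642e-02]
-0.02 [np.float64(0.6255910001837482), np.float64(0.15885640178188926), 0.113] [ 2.30236239e-01  6.26504072e-01  1.65970037e+00 -4.44089210e-16
  8.55388214e-01 -1.53637610e-02]
0.02 [np.float64(0.6643906648462196), np.float64(0.168581936321429), 0.113] [ 2.31132917e-01  6.74404128e-01  1.56147507e+00 -4.44089210e-16
  9.05713457e-01 -1.44670825e-02]
```

```bash
cat >> h.py <<'E'
o=np.array([.6446,.1660]);a0=.2470
Rf=np.array([[np.cos(a0),-np.sin(a0)],[np.sin(a0),np.cos(a0)]])
P=lambda x,y,z:[*(o+Rf@[x,y]),z]
E
python3 - <<'E'
from h import *
r=down(a0+np.pi/2)
manip.move_to(P(-.21,0,.2),r)
manip.command_gripper(0,30)
manip.servo_line(P(-.21,0,.112),rate=.2)
manip.servo_line(P(-.12,0,.112),rate=.08); print(manip.get_contact_force())
for x in (-.09,-.06,-.04,-.022):
    manip.servo_line(P(x,0,.112),rate=.06); print(x,manip.get_time(),manip.get_contact_force().round(2))
manip.servo_line(P(-.022,0,.22),rate=.2); print(manip.get_time(),manip.get_contact_force())
snap("w4")
E
```

```text
[ 0.39469587 -0.4500594   0.24155129]
-0.09 14.8833 [-0.01 -0.22  0.98]
-0.06 15.5333 [-0.5  -0.61  0.84]
-0.04 16.0167 [-0.46  0.27 -0.79]
-0.022 16.4667 [ 1.46 -2.52 -0.04]
17.1583 [-0.15403802 -1.06850492 -0.12945012]
```

View pics/w4.png

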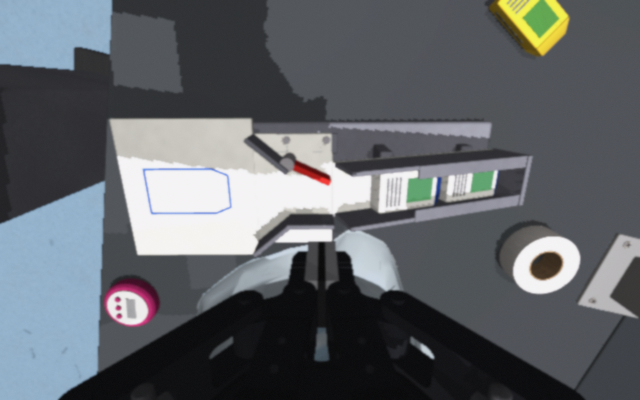

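The cartridge has slid down behind the loaded one: its tail is at u≈374 and its nose touches the other's tail at u≈438. Both windows face up, and the red pawl is back in the channel with its tip at about (330,182). I'll do a quick numeric check and then hand in.

```bash
python3 - <<'E'
from h import *
import pickle
c=pickle.load(open("pics/w4.pkl","rb"))
F=lambda u,v,z:((ray(c,u,v,z)[:2]-o)@Rf).round(4)
# floor z at x: .085-(x+.015)*tan20 ; tail top +~18mm
for n,u,v,x,h in (("tail",375,192,.02,.018),("nose/tail2",439,188,.085,.018),("nose2",497,182,.14,.012)):
    print(n,F(u,v,.085-(x+.015)*np.tan(.349)+h))
print("tip",F(330,182,.106),"hinge",F(293,165,.106))
i0=c["image"].astype(int); i1=manip.camera("wrist")["image"].astype(int); print("diff",abs(i1-i0)[100:240,250:540].max())
E
```

```text
tail [0.0215 0.0011]
nose/tail2 [ 0.0833 -0.0026]
nose2 [ 0.1496 -0.0043]
tip [-0.0163  0.0141] hinge [-0.0445  0.0275]
diff 97
```

```bash
python3 - <<'E'
from h import *
manip.hold(.5)
i=[manip.camera("wrist")["image"].astype(int)[100:240,250:540] for _ in (0,1)]
d=abs(i[1]-i[0]).max(); print(d,manip.get_time())
if d<30: print(manip.sign_off())
E
```

```text
65 17.8583
```

```bash
python3 - <<'E'
from h import *
import pickle
manip.hold(1)
c=pickle.load(open("pics/w4.pkl","rb"))["image"].astype(int)
i=[manip.camera("wrist")["image"].astype(int) for _ in (0,1)]
for a,b in ((i[0],i[1]),(c,i[1])):
    m=(abs(a-b).max(2)>30); ys,xs=np.nonzero(m); print(m.sum(),list(zip(xs,ys))[:12], "cart area",m[160:215,365:500].sum(), "pawl",m[155:190,285:335].sum())
print(manip.get_joint_vel().round(4),manip.get_time())
E
```

```text
674 [(np.int64(321), np.int64(132)), (np.int64(323), np.int64(132)), (np.int64(324), np.int64(132)), (np.int64(325), np.int64(132)), (np.int64(326), np.int64(132)), (np.int64(276), np.int64(133)), (np.int64(277), np.int64(133)), (np.int64(278), np.int64(133)), (np.int64(279), np.int64(133)), (np.int64(280), np.int64(133)), (np.int64(281), np.int64(133)), (np.int64(282), np.int64(133))] cart area 0 pawl 0
6553 [(np.int64(110), np.int64(0)), (np.int64(111), np.int64(0)), (np.int64(112), np.int64(0)), (np.int64(497), np.int64(0)), (np.int64(498), np.int64(0)), (np.int64(499), np.int64(0)), (np.int64(500), np.int64(0)), (np.int64(506), np.int64(0)), (np.int64(507), np.int64(0)), (np.int64(508), np.int64(0)), (np.int64(510), np.int64(0)), (np.int64(511), np.int64(0))] cart area 1290 pawl 108
[ 0.0004  0.0002  0.      0.0003 -0.0007 -0.0001] 18.9583
```

The remaining differences are shadow shimmer and the arm settling. Nothing changes in the cartridge or pawl areas, so I'm handing in.

```bash
python3 -c "
from rig import manip; print(manip.sign_off())"
```

```text
the job is handed in; nothing more can be done
None
```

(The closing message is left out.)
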